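Slide the specimen plate out over the riser's edge

TASK

Slide the longer of the two flat metal plates across the white riser, out over the riser's far edge (the long edge away from the robot), until 3 cm of it sticks out, with the plate square to that edge, so that a colleague can take it by its free end. Push it with the fingertips, always flat on the riser: do not lift or grip it. Leave the square plate, the jars and everything else where they are, and finish clear of everything.

Things in the scene. Friction and masses are not known exactly. Their poses are not given: they have to be found in the camera images.
- long_plate: Plate to slide: plain dark grey anodised aluminium, 150 x 100 x 6 mm, about 0.24 kg, loose on the riser; flat white disc in its middle, thin white line across it 30 mm from each end. Origin: centre of underside; x along its 150 mm length, y its width, z up. Starts within 10 degrees of square, its far end 15 to 65 mm short of the far edge. Slides under a push of 1 to 4 N.
- square_plate: The other plate, to be left alone: the same metal, 100 x 100 x 6 mm, with the same white disc but no lines. Lies beside the long plate on the riser (either on its left or its right; centres about 230 mm apart). Origin: centre of its underside.
- riser: White board on two side feet, fixed, 270 deep (x) x 500 wide (y) x 40 mm high. Origin: centre of its underside, on the bench. x points away from the robot, square to the far edge (up to about 13 degrees off the world's x); y runs along the long edges, z up.
- riser_edge (a point): Middle of the riser's far top edge (135 mm along the riser's x from its centre, 40 mm above the bench). Axes as the riser's.
- small_jar: Small glass jar with white lid, 32 mm across, 42 mm high, standing on the riser midway between the two plates. Origin: centre of its underside.
- vial: Amber vial with black cap, 22 mm across, 40 mm high, standing on the riser beyond the plates near its left (+y) end. Origin: centre of its underside.
- dish: Shallow round glass dish, 90 mm across, 16 mm high, on the bench beyond the riser. Origin: centre of its underside.
- forceps: Steel forceps, 135 mm long, 10 mm high, lying on the bench beyond the riser. Origin: underside, near the middle.
- wash_bottle: White plastic bottle, 64 mm across, 170 mm high, on the bench to the left (+y) of the riser. Origin: centre of its underside.
- big_jar: Glass jar with red lid, 90 mm across, 120 mm high, on the bench to the left (+y) of the riser. Origin: centre of its underside.
- brush: Small brush, 160 mm long, lying on the bench to the right (-y) of the riser. Origin: its underside.
Not all that is in view belongs to the job. Leave any pink look-alike of the long_plate alone.

How it is judged (in metres and radians):
At the end, for the whole second after the job is handed in: The long plate lies flat and still on the riser, sticking out 30 mm (within 7 mm) over the far edge, square to it within 0.12 rad; the square plate is within 15 mm of where it was, the brush within 30 mm and everything else within 20 mm (x of long_plate in the frame of riser_edge between -0.052 and -0.038 m and y of long_plate in the frame of riser_edge between -0.2 and 0.2 m and z of long_plate in the frame of riser_edge between -0.004 and 0.004 m and angle between the x axis of long_plate and the x axis of riser, either way round below 0.12 rad and angle between long_plate's own z axis and vertical below 0.05 rad and linear speed of long_plate below 0.01 m/s and distance of square_plate from where it was at the start of the episode below 0.015 m and distance of each of small_jar, vial, dish, forceps, wash_bottle, big_jar from where it was at the start of the episode below 0.02 m and distance of brush from where it was at the start of the episode below 0.03 m); the robot touches nothing.
It fails at once if the long plate is lifted off the riser, tipped, or pushed off it (z of long_plate in the frame of riser_edge above 0.012 m or z of long_plate in the frame of riser_edge below -0.012 m or angle between long_plate's own z axis and vertical above 0.2 rad).
It fails at once if the square plate is moved (15 mm) or lifted (distance of square_plate from where it was at the start of the episode above 0.015 m or z of square_plate in the frame of riser_edge above 0.012 m).
It fails at once if a jar, vial, bottle, dish, forceps or brush is moved or tipped over (distance of any of small_jar, vial, dish, forceps, wash_bottle, big_jar from where it was at the start of the episode above 0.02 m or distance of brush from where it was at the start of the episode above 0.03 m or angle between any of small_jar, vial, wash_bottle, big_jar's own z axis and vertical above 0.5 rad).
It also fails if it takes over 38 s, if anything falls off the work surface, if the arm or the gripper's body presses on something with over 40 N, if the wrist force passes 120 N, or if a joint passes its speed limit or range.

ROBOT

A 7-joint arm with a two-finger parallel gripper is mounted at the origin on the work surface. World frame = base frame: x ahead of the robot, y to its left, z up, the work surface at z = 0. Lengths are in mm, angles in rad, forces in N, time in s.
With the tool pointing down it reaches from about 400 to 875 mm from the base axis. Payload 4.4 kg.
Tool frame: the origin (TCP) lies midway between the tips of the shut fingers; the grasp point (between the pads) lies 19 mm behind it (ctrl.pinch_z is the distance from the TCP to the grasp point, in mm); z points along the fingers, y is the line along which they close (so a half turn about z gives the same grasp; the last joint's range is limited). The gripper opens to 85 mm and grips with 20 to 120 N. Pads are 22 mm wide; open, the fingers measure 114 mm over their backs; the gripper's body (76 mm by 85 mm) begins 54 mm behind the grasp point. The pads swing forward as they close: fully open they stand 13 mm farther back than shut.
Start: joints at [1.209, 0.628, 0.038, 1.517, -0.027, 0.996, -0.02], TCP at [189.507, -621.776, 202.413] pointing down, gripper open.
Joint ranges: [-3.06, 3.06], [-0.37, 2.12], [-1.25, 1.32], [0.18, 2.47], [-1.1, 4.24], [0.23, 1.98], [-2.94, 2.94]. Speed limits (rad/s): [2.57, 2.57, 3.14, 3.14, 3.14, 3.14, 3.14].

INTERFACE

Orientations are given as [roll, pitch, yaw] about the fixed x, y, z axes, in that order (R = Rz(yaw) Ry(pitch) Rx(roll)).
In Python, from cell import read_state, cams, order, ctrl gives the robot as it stands.
- The arm moves only by the tool move_arm, never from a script. Its argument "targets" is text: rows parted by semicolons, each of 7 numbers parted by spaces: the gripper's target within -1 to 1 (fully open at 1, half-way at 0, shut at -1), then the shift along the tool's x, y, z in cm, then the turn, a rotation vector about the tool's x, y, z in degrees. A call has 1 to 5 rows; each row shifts and turns the commanded pose from where the row before left it, along the tool's axes as they then stand; what a row does not reach is not made up. A row lasts 1/12 s, in which the tool goes at most 41.7 mm and 7.16 degrees, less where a joint would pass 70% of its speed; a pose out of reach is approached as far as the arm can. A call with a gripper value outside its range is refused whole. The fingers move at their own pace and stop on an object; the grip force is fixed at half the most. Time passes only in rows, so rows that do not move let the fingers close. It gives the time, the measured TCP pose, the force, the opening and the grip force at its end, in the units of the state.
- read_state(): the state, without advancing time (a new reading comes with each control period).
- cams.get_image(name): name is "side" or "top"; returns a dict with "color" (400x640x3 uint8, red, green, blue), "fovy" (degrees; the focal length in pixels is half the picture's height over the tangent of half this angle, whatever the lens; pixels are square), "cx", "cy" (the principal point, pixels), "rvec" (rotation vector, rad) and "tvec" (3), from world to camera coordinates, as OpenCV has them. Camera axes: x right, y down, z forward; pixel columns grow to the right and rows downward; lengths in mm; the calibration is good to about 2 mm. A picture is of the moment at which its call begins. There is no depth.
- order.finish_job(): hands the job in; it is judged then, once.
The state is a dict: "clock": time; "qpos": joint angles; "qd": joint speeds; "tau": joint torques, N m; "eef_pos": TCP position; "tool_rot": TCP orientation; "force": force on the tool from outside, world axes, zero at the start; "torque": the same for the moment, N m; "width": finger opening in mm; "gripper_force": force on a finger pad.
Only numpy, scipy, OpenCV 4.12 (cv2) and the standard library are available. Lean on these libraries where they do the work, as an engineer would, in place of code of your own. Each camera call takes 0.05 s, during which the arm holds its last target. There are 200 camera calls.

## Working session

There is one attempt and no reset: what is moved stays moved. The work goes in short steps, Python scripts to look and compute and a tool call to move; the robot and the scene stay as the last step left them, time stands still between calls to the robot, and variables do not carry over. Pictures are saved under pics/ and viewed, at most 10 in all, crops included, and the job is handed in when it is done.

Besides the shell and the picture viewer there is one more tool, called as name(argument=value, ...) on one line, values as JSON. move_arm: Moves the arm, as the interface text tells. Its arguments: {"type":"object","properties":{"targets":{"type":"string"}},"required":["targets"]}

```bash
mkdir -p pics; cat > h.py <<'E'
import numpy as np, cv2
from cell import read_state, cams, order, ctrl
def cam(n):
    d=cams.get_image(n); h,w=d["color"].shape[:2]
    f=h/2/np.tan(np.radians(d["fovy"])/2)
    d["K"]=np.array([[f,0,d["cx"]],[0,f,d["cy"]],[0,0,1.]])
    d["R"]=cv2.Rodrigues(np.array(d["rvec"],float))[0]; d["t"]=np.array(d["tvec"],float).ravel(); return d
def ray(d,uv):
    uv=np.atleast_2d(uv).astype(float)
    v=np.c_[uv,np.ones(len(uv))]@np.linalg.inv(d["K"]).T@d["R"]; return -d["R"].T@d["t"],v
def plane(d,uv,z):
    c,v=ray(d,uv); return c+v*((z-c[2])/v[:,2])[:,None]
def tri(d1,a,d2,b):
    c1,v1=ray(d1,a);c2,v2=ray(d2,b);v1=v1[0];v2=v2[0]
    s=np.linalg.lstsq(np.c_[v1,-v2],c2-c1,rcond=None)[0]
    p,q=c1+s[0]*v1,c2+s[1]*v2; return (p+q)/2,np.linalg.norm(p-q)
def save(d,n): cv2.imwrite("pics/"+n,cv2.cvtColor(d["color"],cv2.COLOR_RGB2BGR))
E
python3 - <<'E'
from h import *
for n in("side","top"):
    d=cam(n); save(d,n+"0.png"); print(n,d["fovy"],d["cx"],d["cy"],-d["R"].T@d["t"],d["R"][2],[k for k in d])
s=read_state(); print(s)
E
```

```text
side 52.13938195629514 320.5072245996285 198.6556629522945 [344.77907795 869.21994789 775.23601752] [ 0.20142696 -0.75358473 -0.62572937] ['color', 'fovy', 'cx', 'cy', 'rvec', 'tvec', 'K', 'R', 't']
top 49.99234265066491 322.5235910127651 201.84146617861805 [ 480.74955893    6.94147729 1192.7657995 ] [ 0.06601135  0.01266208 -0.99773853] ['color', 'fovy', 'cx', 'cy', 'rvec', 'tvec', 'K', 'R', 't']
{'clock': 0.1, 'qpos': array([ 1.20919654,  0.62925807,  0.03844071,  1.51821325, -0.02701374,
        0.99628757, -0.02000937]), 'qd': array([ 0.00098412, -0.00192414,  0.00103845, -0.00207657,  0.00095327,
        0.00069507,  0.00162439]), 'tau': array([ 1.92128588e-03, -5.64526248e+01,  1.22997310e+00, -1.93972796e+01,
        1.12421814e-02,  5.45008021e-03, -8.08257909e-06]), 'eef_pos': array([ 189.34774848, -621.20997155,  201.59563227]), 'tool_rot': array([-3.13994398e+00,  1.54250021e-06,  2.95787447e-01]), 'force': array([ 0.91958653, -0.0679256 ,  0.12663998]), 'torque': array([0.02047082, 0.03128822, 0.00579656]), 'gripper_force': 0.0, 'width': 85.28792251478941}
```

View pics/top0.png

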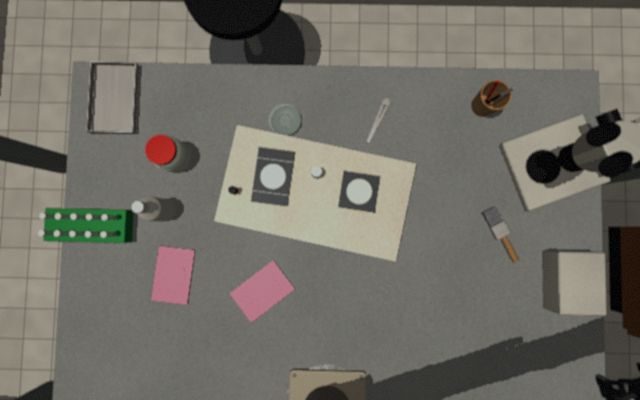

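View pics/side0.png

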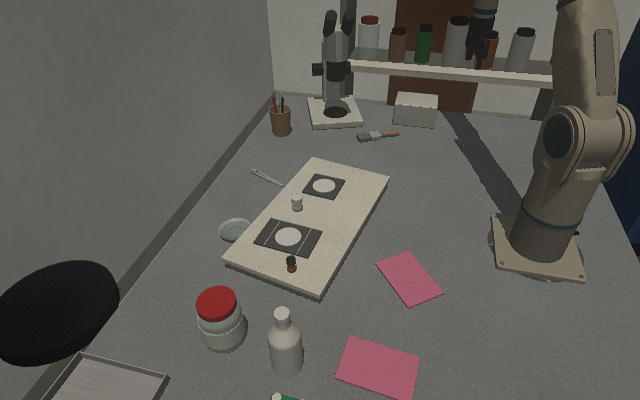

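The long_plate candidates are the dark plate with two lines at top (273,176) / side (288,236), the dark plate with only a disc at top (358,191), and the pink ones at top (173,275) and (262,291). The first fits: dark grey, with lines, longer. Next I measure it and confirm it in a crop.

```bash
cat > meas.py <<'E'
from h import *
def comps(m,amin):
    c,_=cv2.findContours(m.astype(np.uint8),cv2.RETR_EXTERNAL,cv2.CHAIN_APPROX_NONE)
    return [x for x in c if cv2.contourArea(x)>amin]
def quad(c):
    h=cv2.convexHull(c); 
    for e in np.arange(.01,.15,.005):
        q=cv2.approxPolyDP(h,e*cv2.arcLength(h,True),True)
        if len(q)==4:break
    q=q[:,0].astype(float); pts=c[:,0].astype(float); L=[]
    for i in range(4):   # refine: fit line to contour points near each side
        a,b=q[i],q[(i+1)%4]; n=np.array([-(b-a)[1],(b-a)[0]])/np.linalg.norm(b-a)
        s=(pts-a)@(b-a)/((b-a)@(b-a)); k=(abs((pts-a)@n)<2.0)&(s>.12)&(s<.88)
        vx,vy,x,y=cv2.fitLine(pts[k].astype(np.float32),cv2.DIST_HUBER,0,.01,.01).ravel(); L.append(np.cross([x,y,1],[x+vx,y+vy,1]))
    o=[np.cross(L[i-1],L[i]) for i in range(4)]; return np.array([p[:2]/p[2] for p in o])
def riser_mask(d):
    g=d["color"].astype(int); hi=g.min(2)
    return hi
E
python3 - <<'E'
from meas import *
out={}
for n,seed,pl in(("top",(300,215),(273,176)),("side",(340,230),(288,236))):
    d=cam(n); im=d["color"].astype(int); print(n,[tuple(im[p[1],p[0]]) for p in(seed,pl,(pl[0]-18,pl[1]) if n=="top" else (262,236),(400,300) if n=="top" else (440,200))])
    b=cv2.cvtColor(d["color"],cv2.COLOR_RGB2GRAY)
    x,y=pl; cr=d["color"][y-80:y+90,x-90:x+160]; out[n]=cv2.resize(cr,None,fx=3 if n=="top" else 3,fy=3,interpolation=cv2.INTER_CUBIC)[:510,:750]
    cv2.imwrite(f"pics/c_{n}.png",cv2.cvtColor(out[n],cv2.COLOR_RGB2BGR))
E
```

```text
top [(np.int64(183), np.int64(180), np.int64(158)), (np.int64(184), np.int64(189), np.int64(184)), (np.int64(85), np.int64(87), np.int64(85)), (np.int64(110), np.int64(109), np.int64(103))]
side [(np.int64(168), np.int64(162), np.int64(145)), (np.int64(168), np.int64(164), np.int64(153)), (np.int64(69), np.int64(67), np.int64(65)), (np.int64(104), np.int64(104), np.int64(100))]
```

View pics/c_top.png

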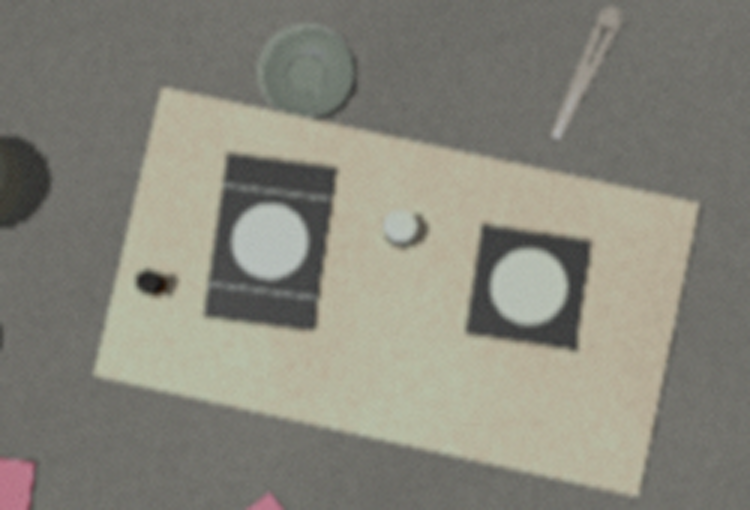

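The crop confirms it: the left dark plate has two lines and a disc and is the longer one, with the near end at crop (262,325) and the far end at (280,160). The right one is square with no lines. The vial stands about 70 px (crop) left of the near part, and the jar about 65 px right.

```bash
cat >> meas.py <<'E'
def find(n,box):
    d=cam(n); rg=cv2.GaussianBlur(d["color"],(3,3),0).astype(int); b=rg.mean(2)
    thr=143 if n=="top" else 134
    m=b>thr; c=max(comps(m,3000),key=lambda c:(cv2.pointPolygonTest(c,(300,215) if n=="top" else (340,230),True)>=-30)*cv2.contourArea(c))
    hull=np.zeros(b.shape,np.uint8); cv2.drawContours(hull,[c],-1,1,-1)
    return d,b,c,hull
def order_by(P,ax):  # 3D pts sort ccw starting far-left (in riser frame ax)
    c=P.mean(0); q=(P-c)[:,:2]@ax.T; a=np.arctan2(q[:,1],q[:,0]); return P[np.argsort(a)]
def measure():
    for n in("top","side"):
        d,b,c,hull=find(n,None); 
        q=quad(c)
        zr=40
        P=plane(d,q,zr); print(n,"riser q",q.round(1).tolist(),"\n",P.round(1)[:,:2].tolist(),"sides",np.linalg.norm(P-np.roll(P,-1,0),axis=1).round(1))
        dk=((b<125 if n=="top" else b<115)&(hull>0))
        for k in comps(dk,300):
            r=quad(k); Q=plane(d,r,46); print(" plate",r.round(1).tolist(),"\n ",Q.round(1)[:,:2].tolist(),"sides",np.linalg.norm(Q-np.roll(Q,-1,0),axis=1).round(1),"c",Q.mean(0).round(1))
        wh=((b>150 if n=="top" else b>135))
        for k in comps(wh,200):
            (x,y),(a,bb),_=cv2.fitEllipse(k)
            if max(a,bb)<60 and hull[int(y),int(x)]: print(" disc",round(x,1),round(y,1),a,bb,plane(d,[x,y],46).round(1))
if __name__=="__main__": measure()
E
python3 meas.py
```

```text
top riser q [[236.8, 125.1], [414.7, 163.5], [394.7, 260.4], [214.1, 220.4]] 
 [[762.1, 260.4], [666.1, -225.2], [404.8, -174.1], [500.7, 312.4]] sides [495.  266.2 495.9 266.5]
 plate [[343.7, 170.9], [379.8, 175.8], [374.1, 212.0], [337.8, 206.1]] 
  [[641.4, -33.6], [629.9, -130.9], [532.4, -116.8], [546.1, -19.7]] sides [98.  98.5 98.  96.3] c [587.4 -75.2  46. ]
 plate [[259.0, 147.1], [294.8, 151.7], [286.8, 205.6], [250.8, 200.6]] 
  [[701.4, 196.6], [690.7, 99.3], [544.4, 117.1], [556.0, 214.0]] sides [ 97.9 147.3  97.6 146.4] c [623.1 156.8  46. ]
side riser q [[311.5, 157.1], [388.7, 176.4], [318.7, 294.2], [221.3, 256.7]] 
 [[665.0, -220.9], [405.2, -171.7], [500.4, 313.7], [760.9, 261.5]] sides [264.4 494.6 265.7 491.9]
 plate [[270.3, 217.5], [323.6, 231.6], [291.6, 271.8], [253.9, 240.6]] 
  [[691.0, 102.0], [537.6, 120.9], [576.9, 271.2], [701.0, 195.5]] sides [154.5 155.3 145.3  94. ] c [626.6 172.4  46. ]
 plate [[315.0, 173.1], [345.2, 180.1], [333.1, 200.0], [300.8, 191.9]] 
  [[627.7, -127.3], [529.5, -113.5], [543.1, -11.5], [643.2, -25.7]] sides [ 99.2 103.  101.1 102.9] c [585.9 -69.5  46. ]
```

The two views agree on the riser within 2 mm at z=40. The riser yaw is -0.195 and the edge middle is (715.7, 18.3). The plate centre is (623, 157) with yaw -0.12, so it needs about 73 mm of push. I'll use the half-open fingers as a two-point pusher behind the near end.

move_arm(targets="0 0 0 0 0 0 7.02; 0 0 0 0 0 0 7.02; 0 0 0 0 0 0 7.02; 0 0 0 0 0 0 7.02; 0 1.76 -3.32 0 0 0 0")

```text
clock: 0.72
eef_pos: [206.0, -598.1, 202.4]
tool_rot: [3.134, 0.004, -0.209]
force: [-0.9, -1.3, -0.0]
width: 43.0
gripper_force: 0.0
```

move_arm(targets="0 1.76 -3.32 0 0 0 0; 0 1.76 -3.32 0 0 0 0; 0 1.76 -3.32 0 0 0 0; 0 1.76 -3.32 0 0 0 0; 0 1.76 -3.32 0 0 0 0")

```text
clock: 1.13
eef_pos: [332.5, -445.2, 202.5]
tool_rot: [3.142, -0.0, -0.194]
force: [0.8, 0.1, 0.5]
width: 42.6
gripper_force: 0.0
```

move_arm(targets="0 1.76 -3.32 0 0 0 0; 0 1.76 -3.32 0 0 0 0; 0 1.76 -3.32 0 0 0 0; 0 1.76 -3.32 0 0 0 0; 0 1.76 -3.32 0 0 0 0")

```text
clock: 1.55
eef_pos: [451.0, -299.3, 202.6]
tool_rot: [3.142, -0.0, -0.194]
force: [0.4, 1.0, -0.2]
width: 42.8
gripper_force: 0.0
```

move_arm(targets="0 -0.18 -3.7 0 0 0 0; 0 -0.18 -3.7 0 0 0 0; 0 -0.18 -3.7 0 0 0 0; 0 -0.18 -3.7 0 0 0 0; 0 -0.18 -3.7 0 0 0 0")

```text
clock: 1.97
eef_pos: [476.9, -115.8, 202.6]
tool_rot: [-3.142, -0.0, -0.194]
force: [0.2, 0.2, -0.2]
width: 42.4
gripper_force: 0.0
```

move_arm(targets="0 -0.18 -3.7 0 0 0 0; 0 -0.18 -3.7 0 0 0 0; 0 -0.18 -3.7 0 0 0 0; 0 -0.18 -3.7 0 0 0 0; 0 -0.18 -3.7 0 0 0 0")

```text
clock: 2.38
eef_pos: [503.8, 67.6, 202.6]
tool_rot: [-3.141, -0.0, -0.194]
force: [0.8, -0.4, -0.4]
width: 42.7
gripper_force: 0.0
```

move_arm(targets="0 -0.18 -3.7 0 0 0 0; 0 -0.18 -3.7 0 0 0 0; 0 -0.18 -3.7 0 0 0 0; 0 0 0 0 0 0 0; 0 0 0 0 0 0 0")

```text
clock: 2.8
eef_pos: [519.6, 178.6, 202.2]
tool_rot: [-3.141, 0.0, -0.189]
force: [-0.6, -1.3, 0.5]
width: 42.6
gripper_force: 0.0
```

move_arm(targets="0 0 0 3 0 0 0; 0 0 0 3 0 0 0; 0 0 0 3 0 0 0; 0 0 0 3 0 0 0; 0 0 0 2.4 0 0 0")

```text
clock: 3.22
eef_pos: [519.3, 173.2, 56.7]
tool_rot: [3.14, 0.001, -0.197]
force: [0.1, -0.0, -0.6]
width: 42.6
gripper_force: 0.0
```

```bash
python3 - <<'E'
from h import *
d=cam("side"); cr=cv2.resize(d["color"][150:300,210:410],None,fx=4,fy=4,interpolation=cv2.INTER_CUBIC); cv2.imwrite("pics/s2.png",cv2.cvtColor(cr,cv2.COLOR_RGB2BGR)); print(read_state()["eef_pos"])
E
```

```text
[516.49450824 172.43135776  52.98937741]
```

View pics/s2.png

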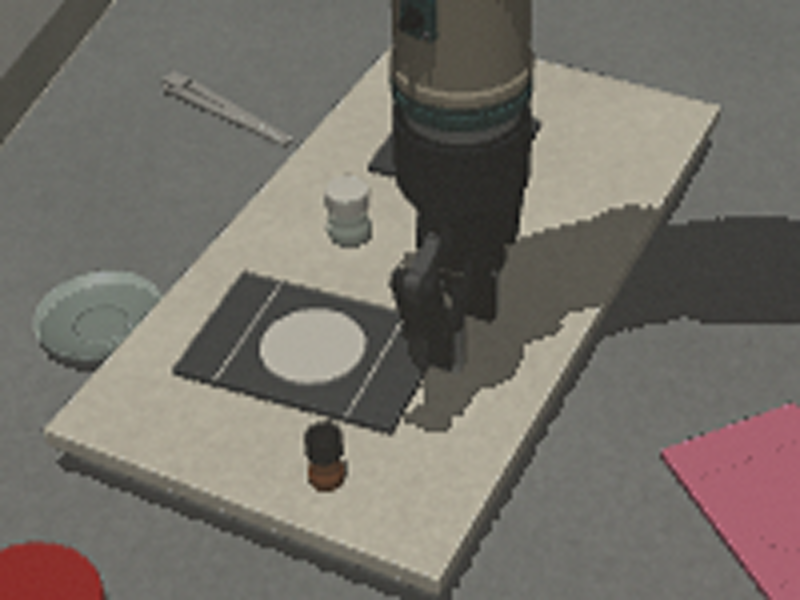

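The picture shows the fingertips at crop (430,368), just behind the plate's near end and still above the riser, with the jar (348,215) and vial (325,465) clear. I'll back off 1 cm and feel downward.

move_arm(targets="0 -1 0 0 0 0 0; 0 0 0 0.5 0 0 0; 0 0 0 0.3 0 0 0; 0 0 0 0 0 0 0; 0 0 0 0 0 0 0")

```text
clock: 3.68
eef_pos: [511.0, 177.7, 51.6]
tool_rot: [-3.14, -0.002, -0.194]
force: [-0.4, -0.1, 0.4]
width: 42.6
gripper_force: 0.0
```

move_arm(targets="0 0 0 0.2 0 0 0; 0 0 0 0 0 0 0; 0 0 0 0.2 0 0 0; 0 0 0 0 0 0 0; 0 0 0 0 0 0 0")

```text
clock: 4.1
eef_pos: [510.1, 177.6, 46.4]
tool_rot: [3.142, 0.0, -0.194]
force: [-0.1, -0.5, 0.8]
width: 43.0
gripper_force: 0.0
```

move_arm(targets="0 0 0 0.2 0 0 0; 0 0 0 0 0 0 0; 0 0 0 0 0 0 0")

```text
clock: 4.35
eef_pos: [510.0, 177.5, 44.2]
tool_rot: [3.141, 0.0, -0.194]
force: [-0.9, -0.4, -0.2]
width: 42.8
gripper_force: 0.0
```

move_arm(targets="0 0 0 0.2 0 0 0; 0 0 0 0 0 0 0; 0 0 0 0 0 0 0")

```text
clock: 4.6
eef_pos: [510.0, 177.5, 42.3]
tool_rot: [3.141, 0.0, -0.194]
force: [-1.5, 0.1, -0.5]
width: 42.6
gripper_force: 0.0
```

move_arm(targets="0 0 0 0.15 0 0 0; 0 0 0 0 0 0 0; 0 0 0 0 0 0 0")

```text
clock: 4.85
eef_pos: [510.0, 177.5, 40.8]
tool_rot: [3.141, 0.0, -0.194]
force: [-0.0, 0.4, 0.4]
width: 42.7
gripper_force: 0.0
```

move_arm(targets="0 0 0 0.15 0 0 0; 0 0 0 0 0 0 0; 0 0 0 0 0 0 0")

```text
clock: 5.1
eef_pos: [510.0, 177.6, 39.4]
tool_rot: [3.142, 0.0, -0.194]
force: [-0.9, -0.6, 0.1]
width: 42.4
gripper_force: 0.0
```

move_arm(targets="0 0 0 0.1 0 0 0; 0 0 0 0 0 0 0; 0 0 0 0 0 0 0")

```text
clock: 5.35
eef_pos: [510.0, 177.6, 38.4]
tool_rot: [3.142, 0.0, -0.194]
force: [-0.7, 0.8, 0.3]
width: 42.8
gripper_force: 0.0
```

move_arm(targets="0 0 0 0.1 0 0 0; 0 0 0 0 0 0 0; 0 0 0 0 0 0 0")

```text
clock: 5.6
eef_pos: [510.1, 177.6, 37.4]
tool_rot: [3.142, 0.0, -0.194]
force: [0.3, -0.0, 0.1]
width: 42.6
gripper_force: 0.0
```

move_arm(targets="0 0 0 0.1 0 0 0; 0 0 0 0 0 0 0; 0 0 0 0 0 0 0")

```text
clock: 5.85
eef_pos: [510.0, 177.5, 36.4]
tool_rot: [3.142, 0.0, -0.194]
force: [0.0, 0.4, 0.6]
width: 42.2
gripper_force: 0.0
```

move_arm(targets="0 0 0 0.1 0 0 0; 0 0 0 0 0 0 0; 0 0 0 0 0 0 0")

```text
clock: 6.1
eef_pos: [510.0, 177.6, 35.4]
tool_rot: [3.142, 0.0, -0.194]
force: [0.7, -0.2, -0.4]
width: 42.8
gripper_force: 0.0
```

move_arm(targets="0 0 0 0.1 0 0 0; 0 0 0 0 0 0 0; 0 0 0 0 0 0 0")

```text
clock: 6.35
eef_pos: [510.1, 177.6, 34.4]
tool_rot: [3.142, 0.0, -0.194]
force: [-1.1, -0.6, -0.7]
width: 42.5
gripper_force: 0.0
```

move_arm(targets="0 0 0 0.1 0 0 0; 0 0 0 0 0 0 0; 0 0 0 0 0 0 0")

```text
clock: 6.6
eef_pos: [510.0, 177.5, 33.3]
tool_rot: [3.141, 0.0, -0.194]
force: [-0.5, 0.6, 0.0]
width: 43.0
gripper_force: 0.0
```

move_arm(targets="0 0 0 0.05 0 0 0; 0 0 0 0 0 0 0; 0 0 0 0 0 0 0")

```text
clock: 6.85
eef_pos: [510.1, 177.6, 32.9]
tool_rot: [-3.142, -0.0, -0.194]
force: [-0.7, -1.1, -0.8]
width: 42.9
gripper_force: 0.0
```

move_arm(targets="0 0 0 0.1 0 0 0; 0 0 0 0 0 0 0; 0 0 0 0 0 0 0")

```text
clock: 7.1
eef_pos: [510.0, 177.5, 31.9]
tool_rot: [3.142, 0.0, -0.194]
force: [0.4, -0.0, 0.1]
width: 42.4
gripper_force: 0.0
```

move_arm(targets="0 0 0 0.1 0 0 0; 0 0 0 0 0 0 0; 0 0 0 0 0 0 0")

```text
clock: 7.35
eef_pos: [510.0, 177.5, 30.9]
tool_rot: [3.142, 0.0, -0.194]
force: [1.7, -0.0, -0.2]
width: 42.8
gripper_force: 0.0
```

```bash
python3 - <<'E'
from h import *
d=cam("side"); cr=cv2.resize(d["color"][190:270,260:360],None,fx=7,fy=7,interpolation=cv2.INTER_CUBIC); cv2.imwrite("pics/s3.png",cv2.cvtColor(cr,cv2.COLOR_RGB2BGR)); print(read_state()["eef_pos"])
E
```

```text
[510.0696692  177.57071596  30.89367208]
```

View pics/s3.png

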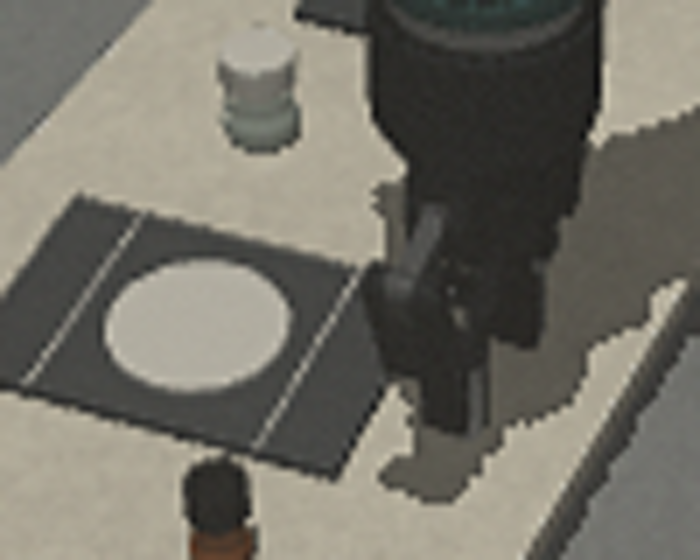

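```bash
python3 - <<'E'
from h import *
d=cam("side")
for y in (21,28,35):
  for z in (36,40,46):
    p=np.array([510+.194*y,177.6+.981*y,z]); q=d["K"]@(d["R"]@p+d["t"]); q=q[:2]/q[2]; print(y,z,((q-[260,190])*7).round())
E
```

```text
21 36 [457. 470.]
21 40 [457. 462.]
21 46 [457. 450.]
28 36 [448. 484.]
28 40 [448. 476.]
28 46 [448. 464.]
35 36 [440. 497.]
35 40 [440. 489.]
35 46 [440. 477.]
```

move_arm(targets="0 0 0 0.15 0 0 0; 0 0 0 0 0 0 0")

```text
clock: 7.62
eef_pos: [510.0, 177.5, 29.2]
tool_rot: [3.141, 0.0, -0.194]
force: [-0.1, -0.7, -0.1]
width: 43.0
gripper_force: 0.0
```

move_arm(targets="0 0 0 0.15 0 0 0; 0 0 0 0 0 0 0")

```text
clock: 7.78
eef_pos: [509.9, 177.5, 27.7]
tool_rot: [3.141, 0.0, -0.194]
force: [1.2, -0.6, -0.2]
width: 42.8
gripper_force: 0.0
```

move_arm(targets="0 0 0 0.15 0 0 0; 0 0 0 0 0 0 0")

```text
clock: 7.95
eef_pos: [510.0, 177.5, 26.2]
tool_rot: [3.141, 0.0, -0.194]
force: [0.6, -0.5, 0.1]
width: 42.6
gripper_force: 0.0
```

```bash
python3 - <<'E'
from h import *
d=cam("side"); cr=cv2.resize(d["color"][190:270,260:360],None,fx=7,fy=7,interpolation=cv2.INTER_CUBIC)
e=cam("top"); c2=cv2.resize(e["color"][140:240,215:315],None,fx=5,fy=5,interpolation=cv2.INTER_CUBIC)
cr=cv2.resize(cr,(437,350)); c2=cv2.resize(c2,(350,350)); o=np.clip(np.hstack([cr,c2])*1.6,0,255).astype(np.uint8)
cv2.imwrite("pics/s4.png",cv2.cvtColor(o,cv2.COLOR_RGB2BGR)); s=read_state(); print(s["eef_pos"],s["force"],s["tau"].round(2))
E
```

```text
[510.0529961  177.53529236  26.34020863] [0.31405409 0.11725859 0.02030563] [-0.000e+00 -5.201e+01  1.910e+00 -9.810e+00  1.000e-02 -0.000e+00
  0.000e+00]
```

View pics/s4.png

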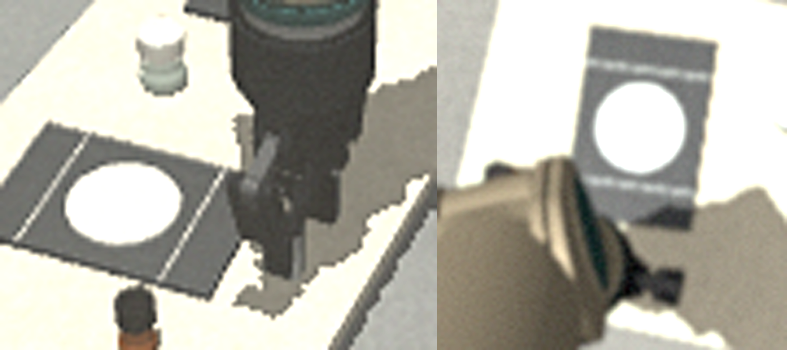

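```bash
python3 - <<'E'
from h import *
d=cam("side");e=cam("top")
for z in (45,55): print(z,"R finger end top",plane(e,[[284.5,221.4],[278,221.4]],z).round(0).tolist(),"L tip side",plane(d,[[260+262/4.37,190+275/4.37],[260+295/4.37,190+278/4.37]],z).round(0).tolist())
E
```

```text
45 R finger end top [[502.0, 122.0, 45.0], [502.0, 140.0, 45.0]] L tip side [[528.0, 196.0, 45.0], [510.0, 194.0, 45.0]]
55 R finger end top [[502.0, 121.0, 55.0], [502.0, 138.0, 55.0]] L tip side [[526.0, 205.0, 55.0], [507.0, 203.0, 55.0]]
```

The left tip appears to be around z≈48, so the half-open tips sit well behind the TCP and have not touched yet. Nothing is near them, so I keep feeling down.

move_arm(targets="0 0 0 0.15 0 0 0; 0 0 0 0 0 0 0")

```text
clock: 8.32
eef_pos: [510.0, 177.6, 24.8]
tool_rot: [3.142, 0.0, -0.194]
force: [0.1, -0.3, 0.7]
width: 42.6
gripper_force: 0.0
```

move_arm(targets="0 0 0 0.15 0 0 0; 0 0 0 0 0 0 0")

```text
clock: 8.48
eef_pos: [510.0, 177.5, 23.2]
tool_rot: [3.141, 0.0, -0.194]
force: [0.2, -0.5, -0.5]
width: 42.4
gripper_force: 0.0
```

move_arm(targets="0 0 0 0.15 0 0 0; 0 0 0 0 0 0 0")

```text
clock: 8.65
eef_pos: [509.9, 177.5, 21.7]
tool_rot: [3.141, 0.0, -0.194]
force: [0.3, -0.8, 0.1]
width: 42.7
gripper_force: 0.0
```

move_arm(targets="0 0 0 0.15 0 0 0; 0 0 0 0 0 0 0")

```text
clock: 8.82
eef_pos: [510.0, 177.5, 20.2]
tool_rot: [3.141, 0.0, -0.194]
force: [0.0, -0.6, -0.4]
width: 42.7
gripper_force: 0.0
```

move_arm(targets="0 0 0 0.15 0 0 0; 0 0 0 0 0 0 0")

```text
clock: 8.98
eef_pos: [510.0, 177.5, 18.7]
tool_rot: [3.141, 0.0, -0.194]
force: [0.2, 0.3, 0.3]
width: 42.5
gripper_force: 0.0
```

move_arm(targets="0 0 0 0.15 0 0 0; 0 0 0 0 0 0 0")

```text
clock: 9.15
eef_pos: [510.0, 177.5, 17.2]
tool_rot: [3.141, 0.0, -0.194]
force: [-0.3, -0.3, -0.9]
width: 42.6
gripper_force: 0.0
```

```bash
python3 - <<'E'
from h import *
d=cam("side"); cr=cv2.resize(d["color"][210:265,285:355],None,fx=10,fy=10,interpolation=cv2.INTER_NEAREST)
o=np.clip(cr*2.2,0,255).astype(np.uint8)
cv2.imwrite("pics/s5.png",cv2.cvtColor(o,cv2.COLOR_RGB2BGR)); s=read_state(); print(s["eef_pos"],s["force"],s["qpos"])
for y in (-28,0,21,28):
  for z in (17,40,50):
    p=np.array([510+.194*y,177.6+.981*y,z]); q=d["K"]@(d["R"]@p+d["t"]); print(y,z,((q[:2]/q[2]-[285,210])*10).round())
E
```

```text
[509.98810804 177.53178143  17.28796166] [-0.5167583  -0.06621161  0.06877962] [-0.43532855  0.75477493  0.07407769  1.9664318  -0.12334263  0.42483223
 -2.03396118]
-28 17 [484. 395.]
-28 40 [485. 332.]
-28 50 [485. 303.]
0 17 [438. 468.]
0 40 [439. 404.]
0 50 [439. 376.]
21 17 [403. 525.]
21 40 [403. 461.]
21 50 [402. 432.]
28 17 [391. 544.]
28 40 [390. 480.]
28 50 [390. 451.]
```

View pics/s5.png

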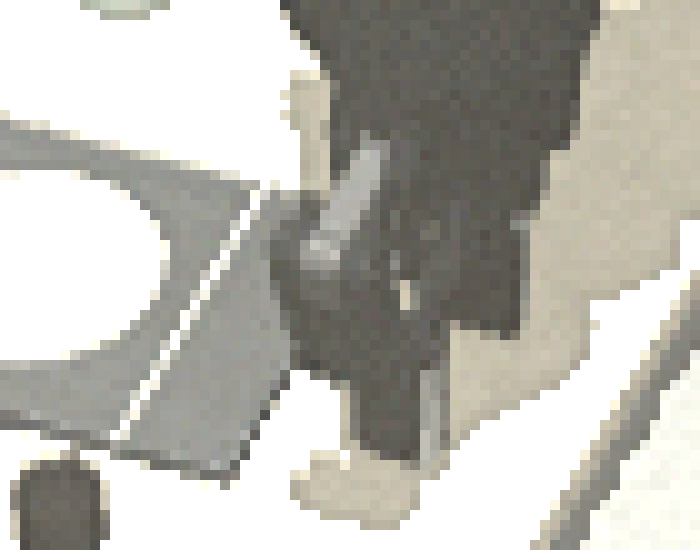

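The near fingertip bottom is at crop (395,458) and the other at (480,335). Both match the projected z≈40-42 for those finger positions, so the tips are almost at the riser.

move_arm(targets="0 0 0 0.1 0 0 0; 0 0 0 0 0 0 0")

```text
clock: 9.37
eef_pos: [510.0, 177.5, 16.3]
tool_rot: [3.142, 0.0, -0.194]
force: [-0.5, -0.3, -0.2]
width: 42.7
gripper_force: 0.0
```

move_arm(targets="0 0 0 0.1 0 0 0; 0 0 0 0 0 0 0")

```text
clock: 9.53
eef_pos: [510.0, 177.5, 15.3]
tool_rot: [3.142, 0.0, -0.194]
force: [0.0, 0.8, -0.7]
width: 43.0
gripper_force: 0.0
```

move_arm(targets="0 0 0 0.1 0 0 0; 0 0 0 0 0 0 0")

```text
clock: 9.7
eef_pos: [510.0, 177.5, 14.3]
tool_rot: [3.142, 0.0, -0.194]
force: [-0.8, -0.4, -0.4]
width: 42.5
gripper_force: 0.0
```

move_arm(targets="0 0 0 0.1 0 0 0; 0 0 0 0 0 0 0")

```text
clock: 9.87
eef_pos: [510.0, 177.5, 13.3]
tool_rot: [3.141, 0.0, -0.194]
force: [0.3, -0.4, -0.2]
width: 42.7
gripper_force: 0.0
```

move_arm(targets="0 0 0 0.1 0 0 0; 0 0 0 0 0 0 0")

```text
clock: 10.03
eef_pos: [510.0, 177.5, 12.3]
tool_rot: [3.142, 0.0, -0.194]
force: [-0.3, -0.3, -0.4]
width: 42.6
gripper_force: 0.0
```

move_arm(targets="0 0 0 0.1 0 0 0; 0 0 0 0 0 0 0")

```text
clock: 10.2
eef_pos: [510.0, 177.5, 11.3]
tool_rot: [3.142, 0.0, -0.194]
force: [0.1, -0.0, -0.3]
width: 42.6
gripper_force: 0.0
```

```bash
python3 - <<'E'
from h import *
d=cam("side"); g=d["color"].mean(2)
print(g[248:266,318:332].round().astype(int)); s=read_state(); print(s["eef_pos"],s["force"],s["tau"].round(2))
E
```

```text
[[ 42  43  42  42  44  44  42  45  42  47  51  50  89  88]
 [ 35  39  42  41  45  42  40  47  37  71  68  53  90  88]
 [169  67  43  41  43  43  44  43  40  73  69  53  88  87]
 [178  85  54  41  45  44  42  42  39  73  70  51  90  86]
 [174  85  57  42  42  42  42  43  38  72  67  52  88  84]
 [170  80  55  43  44  44  41  42  44  72  77  50  85  80]
 [174  80  54  41  43  43  43  44  41  72  77  47  83 169]
 [176  84  57  38  44  43  40  43  41  84  77  47  80 171]
 [105  87  86  47  44  40  42  42  36  84  74  71 160 168]
 [ 86  87  89  84  86  72  43  42  46  83  73 162 168 164]
 [ 89  85  86  86  87  85  83  84  76  77 137 170 163 164]
 [ 85  86  88  88  85  86  88  87  79 164 172 171 168 166]
 [ 86  87  86  86  87  86  88  84 168 174 170 169 169 167]
 [ 82  86  84  84  86  87  85  79  94 170 170 167 166 168]
 [165  79  82  82  82  81  78 165 157 165 165 164 163 165]
 [171 160 162  77  78 162 160 172 167 168 164 165 165 168]
 [168 166 172 161 162 169 169 168 165 167 167 165 166 167]
 [165 168 167 164 169 166 168 168 164 167 168 168 166 166]]
[510.00966265 177.53956811  11.32080675] [0.40631476 0.26554747 0.14996223] [ 0.000e+00 -5.262e+01  1.880e+00 -9.180e+00  0.000e+00 -1.000e-02
  0.000e+00]
```

move_arm(targets="0 0 0 0.1 0 0 0; 0 0 0 0 0 0 0")

```text
clock: 10.42
eef_pos: [510.0, 177.5, 10.3]
tool_rot: [3.142, 0.0, -0.194]
force: [0.8, -0.5, -0.4]
width: 43.1
gripper_force: 0.0
```

move_arm(targets="0 0 0 0.1 0 0 0; 0 0 0 0 0 0 0")

```text
clock: 10.58
eef_pos: [510.1, 177.6, 9.4]
tool_rot: [3.142, -0.0, -0.194]
force: [0.7, -0.0, 0.0]
width: 42.6
gripper_force: 0.0
```

move_arm(targets="0 0 0 0.1 0 0 0; 0 0 0 0 0 0 0")

```text
clock: 10.75
eef_pos: [510.1, 177.6, 9.3]
tool_rot: [-3.141, -0.0, -0.194]
force: [-2.0, -0.7, 9.3]
width: 42.6
gripper_force: 4.6
```

Contact at a TCP reading of 9.4, so that is where the tips sit on the riser. I raise 3.5 mm, then push along tool x (the riser's x).

move_arm(targets="0 0 0 -0.35 0 0 0; 0 0 0 0 0 0 0; 0 0.8 0 0 0 0 0; 0 0.8 0 0 0 0 0; 0 0.4 0 0 0 0 0")

```text
clock: 11.17
eef_pos: [531.8, 173.2, 11.9]
tool_rot: [-3.141, -0.002, -0.195]
force: [0.6, -0.3, -0.2]
width: 42.7
gripper_force: 0.0
```

move_arm(targets="0 0.4 0 0 0 0 0; 0 0.4 0 0 0 0 0; 0 0.4 0 0 0 0 0; 0 0.4 0 0 0 0 0; 0 0.4 0 0 0 0 0")

```text
clock: 11.58
eef_pos: [549.1, 170.0, 11.8]
tool_rot: [3.142, 0.001, -0.194]
force: [-1.8, 0.7, 0.1]
width: 42.6
gripper_force: 0.7
```

```bash
python3 - <<'E'
from h import *
d=cam("side"); cr=cv2.resize(d["color"][180:280,220:360],None,fx=5,fy=5,interpolation=cv2.INTER_CUBIC)
cv2.imwrite("pics/s6.png",cv2.cvtColor(np.clip(cr*1.6,0,255).astype(np.uint8),cv2.COLOR_RGB2BGR)); s=read_state(); print(s["eef_pos"],s["force"])
E
```

```text
[550.67725216 169.60986556  11.87911627] [-0.44840897 -0.96814169 -0.73795475]
```

View pics/s6.png

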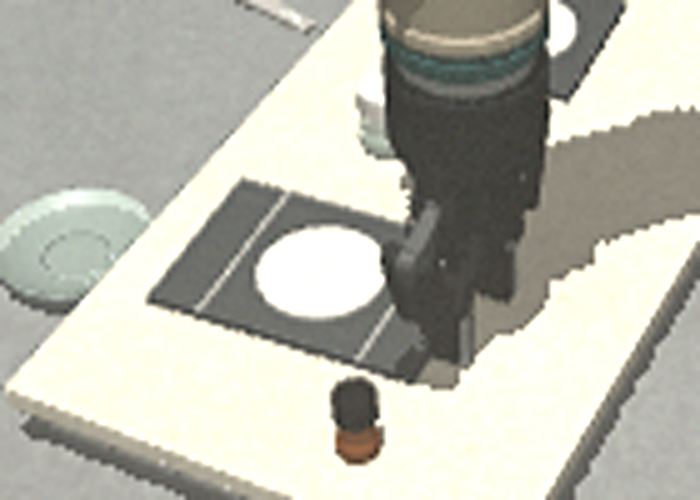

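The tips are at the plate's near end, (430,355) in the crop, and the plate is flat and moving squarely. The vial and jar are untouched. I push 45 mm more, then measure.

move_arm(targets="0 0.5 0 0 0 0 0; 0 0.5 0 0 0 0 0; 0 0.5 0 0 0 0 0; 0 0.5 0 0 0 0 0; 0 0.5 0 0 0 0 0")

```text
clock: 12.05
eef_pos: [574.4, 164.6, 11.9]
tool_rot: [3.141, -0.0, -0.195]
force: [-1.4, 0.3, -0.2]
width: 42.7
gripper_force: 0.8
```

move_arm(targets="0 0.5 0 0 0 0 0; 0 0.5 0 0 0 0 0; 0 0.5 0 0 0 0 0; 0 0.5 0 0 0 0 0; 0 0 0 0 0 0 0")

```text
clock: 12.47
eef_pos: [595.3, 160.6, 12.0]
tool_rot: [-3.141, -0.002, -0.195]
force: [-0.1, 0.1, -0.2]
width: 42.9
gripper_force: 0.0
```

```bash
cat > fin.py <<'E'
from meas import *
E0=np.array([715.7,18.3]);A=np.array([[.981,-.194],[.194,.981]])
s=read_state(); print("tcp",((s["eef_pos"][:2]-E0)@A.T).round(1),s["force"].round(1))
for n in("top","side"):
    d=cam(n); b=cv2.GaussianBlur(d["color"],(3,3),0).mean(2)
    for k in comps(b>(150 if n=="top" else 135),100):
        if len(k)<5 : continue
        (x,y),(a,bb),_=cv2.fitEllipse(k)
        if 8<min(a,bb) and max(a,bb)<45:
            P=(plane(d,[x,y],46)[:,:2]-E0)@A.T
            if -250<P[0,0]<50 and abs(P[0,1])<240: print(n,"disc",round(x,1),round(y,1),round(a,1),round(bb,1),P.round(1))
E
python3 fin.py
```

```text
tcp [-145.7  116.3] [-0.1  0.1 -0.2]
top disc 280.5 155.0 21.0 24.8 [[-57.1 110.5]]
top disc 246.0 136.2 21.0 35.9 [[-27.  213.5]]
side disc 268.3 228.1 16.5 22.3 [[-57.6 115.7]]
side disc 274.7 207.4 19.5 20.7 [[-29.5  35.4]]
side disc 323.5 185.1 12.3 21.4 [[-108.3 -115.1]]
```

Plate centre is at x ≈ -58 (both views, and the finger position agrees). 13 mm remain.

move_arm(targets="0 0.3 0 0 0 0 0; 0 0.3 0 0 0 0 0; 0 0.3 0 0 0 0 0; 0 0.2 0 0 0 0 0; 0 0.2 0 0 0 0 0")

```text
clock: 12.98
eef_pos: [606.1, 158.7, 11.9]
tool_rot: [3.142, 0.001, -0.194]
force: [-1.8, 0.8, 1.8]
width: 42.8
gripper_force: 1.2
```

move_arm(targets="0 0 0 0 0 0 0; 0 0 0 0 0 0 0; 0 -0.5 0 0 0 0 0; 0 -1.5 0 0 0 0 0; 0 -1.5 0 0 0 0 0")

```text
clock: 13.4
eef_pos: [572.4, 165.1, 12.0]
tool_rot: [-3.141, -0.002, -0.195]
force: [0.2, -0.0, 0.2]
width: 42.9
gripper_force: 0.0
```

move_arm(targets="0 -1.5 0 0 0 0 0; 0 0 0 -3 0 0 0; 0 0 0 -3.5 0 0 0; 0 0 0 -3.5 0 0 0; 0 0 0 -3.5 0 0 0")

```text
clock: 13.82
eef_pos: [557.0, 168.2, 148.5]
tool_rot: [3.142, -0.001, -0.194]
force: [0.1, 0.4, 0.6]
width: 42.6
gripper_force: 0.0
```

move_arm(targets="0 -0.5 3.5 -1 0 0 0; 0 -0.5 3.5 0 0 0 0; 0 -0.5 3.5 0 0 0 0; 0 -0.5 3.5 0 0 0 0; 0 -0.5 3.5 0 0 0 0")

```text
clock: 14.23
eef_pos: [498.4, -0.0, 157.4]
tool_rot: [-3.141, -0.002, -0.194]
force: [-0.0, -0.8, 0.6]
width: 42.7
gripper_force: 0.0
```

move_arm(targets="0 0 3.5 0 0 0 0; 0 0 3.5 0 0 0 0; 0 0 3.5 0 0 0 0; 0 0 0 0 0 0 0; 0 0 0 0 0 0 0")

```text
clock: 14.65
eef_pos: [478.2, -104.2, 157.2]
tool_rot: [3.141, -0.001, -0.2]
force: [-0.0, 0.3, 0.7]
width: 42.7
gripper_force: 0.0
```

```bash
python3 - <<'E'
import runpy; runpy.run_path("fin.py")
from h import *
d=cam("top"); e=cam("side")
o=np.hstack([cv2.resize(x["color"][y:y+110,u:u+110],(390,390),interpolation=cv2.INTER_CUBIC) for x,y,u in((d,110,215),(e,180,220))])
cv2.imwrite("pics/f.png",cv2.cvtColor(np.clip(o*1.5,0,255).astype(np.uint8),cv2.COLOR_RGB2BGR))
E
```

```text
tcp [-209.2 -166.3] [-0.   0.3  0.7]
top disc 358.8 191.1 23.7 23.9 [[-107.5 -116.5]]
top disc 280.5 151.2 23.4 23.7 [[-47.1 112.8]]
side disc 265.6 226.8 15.7 24.2 [[-48.4 114.2]]
```

View pics/f.png

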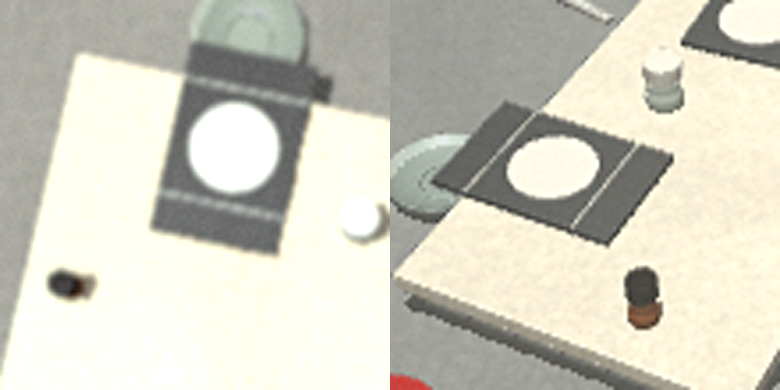

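The final view shows the plate's far line, (185,78)-(310,103), lying practically on the riser edge. The plate is square and flat, and the jar and vial are in place. Centre x is about -47 (allowed -52 to -38), and the arm is clear.

```bash
python3 -c "
from cell import order
print(order.finish_job())"
```

```text
the job is handed in; nothing more can be done
None
```

The job is handed in (the judge's verdict isn't shown): by camera the long plate lies flat and square, sticking out about 28 mm over the far edge (target 30 ± 7), nothing else looked moved in the views I checked, and the arm is clear.

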